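# Seat a keyed shaft in a pulley hub and hold it home

## Robot

A 6-joint arm with a two-finger parallel gripper is mounted at the origin on the work surface. World frame = base frame: x ahead of the robot, y to its left, z up, the work surface at z = 0. Lengths are in mm, angles in rad, forces in N, time in s.
With the tool pointing down it reaches from about 275 to 750 mm from the base axis. Payload 10.2 kg.
Tool frame: the origin (TCP) lies between the finger pads; the fingertips stand 17 mm ahead of it and the grasp point (between the pads) lies 2 mm behind it (tips_ahead is the distance from the TCP to the fingertips, in mm); z points along the fingers, y is the line along which they close (so a half turn about z gives the same grasp; the last joint's range is limited). The gripper opens to 85 mm and grips with 20 to 120 N. Pads are 22 mm wide; open, the fingers measure 114 mm over their backs; the gripper's body (76 mm by 85 mm) begins 54 mm behind the grasp point. The pads swing forward as they close: fully open they stand 13 mm farther back than shut.
Start: joints at [0.91, 0.313, 1.498, -0, 1.331, -0.223], TCP at [222.586, 475.486, 248.294] pointing down, gripper open.
Joint ranges: [-2.94, 2.94], [-0.97, 2.17], [0.19, 2.56], [-1.23, 4.37], [0.02, 3.11], [-2.88, 2.88]. Speed limits (rad/s): [2.39, 2.39, 3.01, 3.14, 3.14, 3.14].

## Interface

Orientations are given as a unit quaternion [w, x, y, z].
In Python, from rig import sense, capture, finish_job, boxes_of, tips_ahead gives the robot as it stands.
- The arm moves only by the tool drive_tool, never from a script. Its argument "commands" is text: rows parted by semicolons, each of 7 numbers parted by spaces: the shift along the world's x, y, z in units of 0.1 m (1.0 is 0.1 m), then the turn, a rotation vector about the world's x, y, z in units of pi/4 rad (1.0 is pi/4 rad), then the opening in per cent of the stroke, from 0 (shut) to 100 (fully open). A call has 1 to 20 rows; each row shifts and turns the commanded pose from where the row before left it; what a row does not reach is not made up. A row lasts 1/12 s, in which the tool goes at most 41.7 mm and 7.16 degrees, less where a joint would pass 70% of its speed; a pose out of reach is approached as far as the arm can. A call with a number of a shift or a turn outside -1 to 1 is refused whole. A call with a gripper value outside its range is refused whole. The fingers move at their own pace and stop on an object; "force" is the grip in N (left out, the last holds). Time passes only in rows, so rows that do not move let the fingers close. It gives the time, the measured TCP pose, the force, the opening and the grip force at its end, in the units of the state.
- sense(): the state, without advancing time (a new reading comes with each control period).
- capture(name): name is "side" or "top" or "wrist"; returns a dict with "pixels" (480x640x3 uint8, blue, green, red), "fov_y" (degrees; the focal length in pixels is half the picture's height over the tangent of half this angle, whatever the lens; pixels are square), "cx", "cy" (the principal point, pixels), "position" and "attitude" of the camera in the world; the wrist camera has in their place "tool_from_camera" (4x4, takes a point from camera to tool coordinates, whose origin is the TCP and whose axes are the flange's). Camera axes: x right, y down, z forward; pixel columns grow to the right and rows downward; lengths in mm; the calibration is good to about 2 mm. A picture is of the moment at which its call begins: read the wrist's pose just before it. There is no depth.
- finish_job(): hands the job in; it is judged then, once.
Trained networks look in a picture, given as the dict that the camera call returned (one of the last four; its "shot" number tells which), for a name from the list of things; names that differ only in an ending like _2 or _b are one class to them, and where a whole thing is asked for, a point or a joint stands for the part that bears it (a point fixed in the world has none). Each returns a list of dicts, best first, with "confidence" (0 to 1); they miss things now and then, are a little off and sometimes report something else, mostly with a low value. They report only what shows in the picture. A call takes as long as a camera call. They do not tell look-alikes from the thing itself.
- boxes_of(picture, name): "position" ([column, row] in pixels, amid what is visible of it).
The state is a dict: "time_s": time; "joints": joint angles; "dq": joint speeds; "tau": joint torques, N m; "eef_pos": TCP position; "ee_rot": TCP orientation; "force": force on the tool from outside, world axes, zero at the start; "wrist_torque": the same for the moment, N m; "grip_width": opening from 0.0 (shut) to 1.0 (fully open); "grip_force": force on a finger pad.
Only numpy, scipy, OpenCV 4.12 (cv2) and the standard library are available. Lean on these libraries where they do the work, as an engineer would, in place of code of your own. Each camera call takes 0.05 s, during which the arm holds its last target. There are 200 camera calls.

## Task

Take the keyed shaft (the one with the square head) out of the wooden rack and put its foot into the bore of the pulley hub on the drive trainer, turning it until its key slips into the keyway; then keep pushing until its flange is fully home on the hub face. A spring in the bore pushes the shaft back out, so finish while still gripping the shaft and holding it fully home; do not let go. Leave the round-headed shaft and the other things on the bench where they are.

Things in the scene. Friction and masses are not known exactly. Their poses are not given: they have to be found in the camera images.
- shaft_head (a point): Centre of the square head of the steel keyed shaft, half-way up, on the shaft's axis; z up along the axis, x towards the key. Head 26 x 26 mm in plan (faces square to x and y), 44 mm tall. The flange's top face is 22 mm below this point, the foot 78 mm below. The shaft starts upright in one of the rack's two holes, hanging by its flange; the key points within about 0.8 rad of world +x.
- shaft_seat (a point): Centre of the underside of the keyed shaft's flange, 28 mm below shaft_head, same axes. The flange is round, 44 mm in diameter, 6 mm thick, right under the head, with a small nib 6 mm wide on its edge, reaching 29 mm from the axis, in the key's direction (x).
- shaft: The keyed shaft, 0.28 to 0.42 kg; origin at the centre of its foot, z up, x towards the key. Shank 20 mm in diameter, 50 mm long from foot to flange, foot with a 4 mm chamfer. The key is a bar 6 mm wide on the x side, reaching 15 mm from the axis, from the flange down to 14 mm above the foot: the lowest 14 mm are a plain round pilot.
- hub_face (a point): Centre of the top face of the pulley hub, at the mouth of its bore, 90 mm above the bench; z up along the bore, x outwards along the one keyway, which points within about 0.8 rad of world +x. Bore 22 mm in diameter, 40 mm deep down to the spring ejector at rest. Keyway 8.5 mm wide, reaching 17.5 mm from the axis, open at the top, over the full depth.
- pulley: The aluminium pulley, z up, x along the keyway; origin on its axis 55 mm below hub_face. Hub 60 mm in diameter, rim 116 mm in diameter with its top 30 mm below the hub face. It turns on its axis only against stiff friction (0.4 N m), so it stays put while the shaft is turned lightly. It stands on a grey base 130 x 130 mm fixed to the bench.
- ejector (a joint): Travel in m of the spring ejector at the bottom of the bore, 0 at rest, growing as it is pushed down; the shaft meets it 10 mm before its flange is home and it then reads 0.010. It pushes up with 6 N at first and 11 N when the shaft is home, enough to lift the released shaft.
- rack: Plywood rack 190 mm (x) x 80 mm (y), top 65 mm above the bench, fixed; origin under its centre. Two holes 33 mm in diameter on its x axis, 50 mm either side of the centre; the keyed shaft is in one, the round-headed one in the other.
- plain_head (a point): Centre of the round head (26 mm in diameter, 44 mm tall) of the other steel shaft, half-way up; same shaft and flange but no key and no nib. Leave alone.
- file: Flat file 300 mm long lying on the bench, wooden handle; origin under its middle. Leave alone.
- offcut: Wooden offcut 45 x 24 x 18 mm lying on the bench; origin under its centre. Leave alone.
- offcut2: Wooden offcut 60 x 30 x 12 mm lying on the bench; origin under its centre. Leave alone.
- screwdriver: Screwdriver lying on the bench. Leave alone.
- bottle: Plastic bottle with a screw cap, 72 mm in diameter and 230 mm tall, standing; origin under its centre. Leave alone.
Not all that is in view belongs to the job. Leave any turquoise or yellow look-alike of the shaft alone.

How it is judged (in metres and radians):
On the way, in this order (a step that is already met when the one before it is completed fails the run):
1. the keyed shaft is lifted clear of the rack (height (world z) of shaft above 0.07 m), for 0.1 s.
2. the key is in the keyway: the shaft is upright in the bore, at least 20 mm deep (z of shaft_seat in the frame of hub_face below 0.03 m and horizontal distance between shaft_seat and hub_face below 0.005 m and angle between shaft's own z axis and vertical below 0.1 rad), for 0.1 s.
At the end, for the whole second after the job is handed in: The keyed shaft is in the hub with its key in the keyway (within 0.3 rad), upright within 0.06 rad and within 3 mm of the bore's axis, its flange within 2 mm of the hub face, the ejector pushed down more than 7 mm, the shaft at rest and the fingers still holding it with more than 2 N (z of shaft_seat in the frame of hub_face between -0.003 and 0.002 m and horizontal distance between shaft_seat and hub_face below 0.003 m and angle between the x axis of shaft and the x axis of hub_face, either way round below 0.3 rad and angle between shaft's own z axis and vertical below 0.06 rad and value of joint ejector above 0.007 m and linear speed of shaft below 0.02 m/s and contact force between the fingers and shaft above 2 N); the arm keeps its last pose, push and grip.
It fails at once if the round-headed shaft or another loose thing on the bench is moved more than 30 mm (distance of any of plain_head, file, offcut, offcut2, screwdriver, bottle from where it was at the start of the episode above 0.03 m).
It also fails if it takes over 45 s, if anything falls off the work surface, if the arm or the gripper's body presses on something with over 40 N, if the wrist force passes 120 N, or if a joint passes its speed limit or range.

## Working session

There is one attempt and no reset: what is moved stays moved. The work goes in short steps, Python scripts to look and compute and a tool call to move; the robot and the scene stay as the last step left them, time stands still between calls to the robot, and variables do not carry over. Pictures are saved under pics/ and viewed, at most 10 in all, crops included, and the job is handed in when it is done.

Besides the shell and the picture viewer there is one more tool, called after "Call:" in YAML: its name, and indented under it one key for each argument. drive_tool: Moves the arm, as the interface text tells. Shifts and turns lie within -1 to 1; 1 stands for 0.1 m of shift or pi/4 rad of turn. Its arguments: {"type":"object","properties":{"commands":{"type":"string"},"force":{"type":"number"}},"required":["commands"]}

```bash
ls; mkdir -p pics; cat > h.py <<'E'
import numpy as np, cv2
from scipy.spatial.transform import Rotation as R
from rig import *
def cam(p,s=None):
    f=240/np.tan(np.radians(p["fov_y"]/2))
    if "tool_from_camera" in p:
        T=np.array(p["tool_from_camera"]); q=s["ee_rot"]
        Rt=R.from_quat([q[1],q[2],q[3],q[0]]).as_matrix()
        return f,Rt@T[:3,:3],Rt@T[:3,3]+np.array(s["eef_pos"])
    a=np.array(p["attitude"])
    Rm=a if a.shape==(3,3) else R.from_quat([a[1],a[2],a[3],a[0]]).as_matrix()
    return f,Rm,np.array(p["position"])
def at_z(p,px,z,s=None):
    f,Rm,o=cam(p,s); d=Rm@np.array([(px[0]-p["cx"])/f,(px[1]-p["cy"])/f,1])
    return o+d*(z-o[2])/d[2]
def proj(p,X,s=None):
    f,Rm,o=cam(p,s); c=Rm.T@(np.array(X)-o); return np.array([p["cx"]+f*c[0]/c[2],p["cy"]+f*c[1]/c[2]])
E
python3 - <<'E'
from h import *
s=sense();print({k:np.round(v,3).tolist() for k,v in s.items()})
Z={"shaft_head":115-22,"plain_head":93,"hub_face":90,"pulley":60,"rack":65,"bottle":115,"file":5,"offcut":9,"offcut2":6,"screwdriver":10}
for n in ("top","side"):
    p=capture(n); cv2.imwrite(f"pics/{n}.png",p["pixels"]); print(n,p["fov_y"],np.round(p["position"]),np.round(p["attitude"],3).tolist())
    for k in Z:
        for b in boxes_of(p,k)[:3]: print(k,np.round(b["position"]),round(b["confidence"],2),np.round(at_z(p,b["position"],Z[k])))
E
```

```text
pics
{'time_s': 0.0, 'joints': [0.91, 0.313, 1.498, -0.0, 1.331, -0.223], 'dq': [-0.001, 0.001, -0.0, 0.001, 0.0, -0.001], 'tau': [0.001, -41.227, -25.974, -0.0, 0.004, -0.0], 'eef_pos': [222.442, 475.288, 247.726], 'ee_rot': [-0.0, 0.217, 0.976, -0.001], 'force': [-0.133, -0.041, -0.652], 'wrist_torque': [0.033, 0.058, -0.034], 'grip_force': 0.0, 'grip_width': 1.001}
top 54.17427234522467 [ 399.    3. 1005.] [-0.045, 0.715, -0.695, 0.062]
shaft_head [264. 306.] 0.91 [411.  89.  93.]
shaft_head [196. 275.] 0.9 [465. 223.  93.]
shaft_head [236. 344.] 0.82 [338. 137.  93.]
plain_head [207. 225.] 0.58 [564. 206.  93.]
plain_head [285. 146.] 0.29 [732.  61.  93.]
hub_face [373. 236.] 0.62 [ 552. -121.   90.]
hub_face [316. 285.] 0.34 [454. -10.  90.]
pulley [379. 239.] 0.9 [ 552. -137.   60.]
rack [205. 254.] 0.9 [509. 214.  65.]
bottle [111. 288.] 0.94 [434. 373. 115.]
file [284. 144.] 0.6 [768.  69.   5.]
offcut [315. 283.] 0.8 [463.  -9.   9.]
offcut [315. 224.] 0.67 [588.  -6.   9.]
offcut [378. 239.] 0.19 [ 560. -142.    9.]
offcut2 [315. 283.] 0.8 [463.  -9.   6.]
offcut2 [315. 224
[... 264 characters left out ...]
 [336. 114.  93.]
shaft_head [248. 172.] 0.79 [462. 216.  93.]
shaft_head [200. 178.] 0.66 [348. 230.  93.]
plain_head [292. 168.] 0.57 [568. 200.  93.]
hub_face [327. 288.] 0.69 [ 539. -165.   90.]
hub_face [326. 254.] 0.24 [563. -81.  90.]
pulley [329. 286.] 0.59 [ 552. -141.   60.]
rack [271. 182.] 0.67 [512. 195.  65.]
rack [329. 284.] 0.55 [ 552. -140.   65.]
bottle [225. 135.] 0.87 [434. 346. 115.]
file [388. 212.] 0.76 [775.  71.   5.]
file [248. 172.] 0.58 [475. 317.   5.]
offcut [274. 261.] 0.83 [467.  -3.   9.]
offcut [325. 251.] 0.78 [587.  -9.   9.]
offcut2 [274. 261.] 0.83 [467.  -1.   6.]
offcut2 [325. 251.] 0.78 [587.  -6.   6.]
screwdriver [312. 458.] 0.91 [ 425. -443.   10.]
```

```bash
python3 - <<'E'
import cv2
t=cv2.imread("pics/top.png"); s=cv2.imread("pics/side.png")
a=cv2.resize(t[190:370,90:440],(800,411),interpolation=cv2.INTER_CUBIC)
cv2.imwrite("pics/t1.png",a)
cv2.imwrite("pics/s1.png",cv2.resize(s[100:330,150:420],(704,600),interpolation=cv2.INTER_CUBIC))
E
```

```text
(no output)
```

View pics/t1.png

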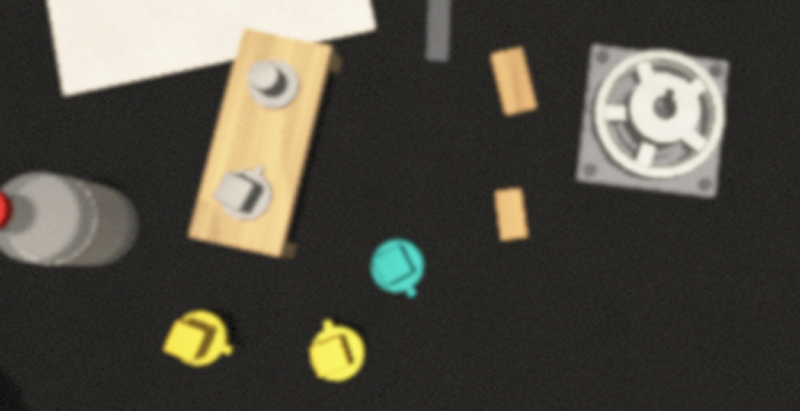

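View pics/s1.png

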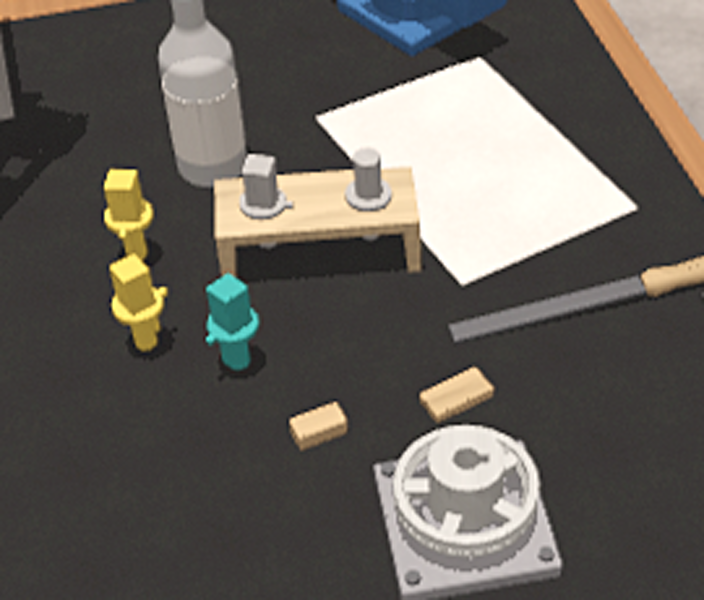

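The crops show the steel square-headed shaft in the rack's left hole at top px (196,274). Its nib points up and right, about -0.6 rad. The hub is at about px (380,236), with its keyway slightly right of up. The turquoise and yellow look-alikes stand on the bench.

Call:
drive_tool:
  commands: "0 0 0.4 0 0 0 60; 0 0 0.4 0 0 0 60; 0.28 -0.3 0 0 0 0 60; 0.28 -0.3 0 0 0 0 60; 0.28 -0.3 0 0 0 0 60; 0.28 -0.3 0 0 0 0 60; 0.28 -0.3 0 0 0 0 60; 0.28 -0.3 0 0 0 0 60; 0.28 -0.3 0 0 0 0 60; 0.28 -0.3 0 0 0 0 60; 0.17 -0.17 0 0 0 0 60; 0 0 -0.3 0 0 0 60; 0 0 0 0 0 0 60; 0 0 0 0 0 0 60"

```text
time_s: 2.27
eef_pos: [463.1, 218.5, 297.8]
ee_rot: [-0.001, 0.217, 0.976, -0.001]
force: [-0.4, -0.1, 0.7]
grip_width: 0.603
grip_force: 0.0
```

```bash
python3 - <<'E'
from h import *
s=sense();p=capture("wrist"); np.save("pics/w1.npy",p["pixels"]); cv2.imwrite("pics/w1.png",p["pixels"])
print(s["eef_pos"],s["ee_rot"],np.round(p["tool_from_camera"],3).tolist(),p["fov_y"])
for k,z in (("shaft_head",93),("plain_head",93),("shaft",80),("rack",65)):
    for b in boxes_of(p,k)[:3]: print(k,np.round(b["position"]),round(b["confidence"],2),np.round(at_z(p,b["position"],z,s)))
print(proj(p,[463,218,115],s),proj(p,[463,218,71],s),proj(p,[484,204,71],s))
E
```

```text
[463.07313352 218.45486622 297.80780935] [-1.29823691e-03  2.17247220e-01  9.76115618e-01 -5.10442457e-04] [[0.0, -0.948, -0.319, 83.041], [1.0, 0.0, 0.0, 0.775], [-0.0, -0.319, 0.948, -125.794], [0.0, 0.0, 0.0, 1.0]] 71.33010468050212
shaft_head [324. 212.] 0.84 [464. 227.  93.]
shaft_head [304.  81.] 0.77 [347. 261.  93.]
shaft_head [193. 124.] 0.68 [335. 151.  93.]
plain_head [344. 296.] 0.75 [559. 208.  93.]
shaft [306.  82.] 0.98 [346. 262.  80.]
shaft [194. 124.] 0.98 [334. 148.  80.]
shaft [325. 209.] 0.88 [464. 228.  80.]
rack [330. 236.] 0.58 [498. 219.  65.]
[315.77910432 220.64950259] [315.95821357 210.06078831] [312.5495652  232.18217935]
```

View pics/w1.png

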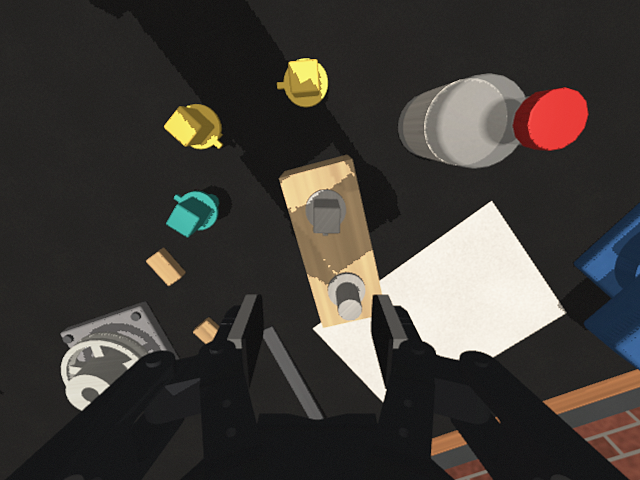

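Wrist view: shaft head top at about (327,216), flange at (323,208), in shadow; plain head at (348,300). I'll enlarge the shaft region.

```bash
python3 - <<'E'
import cv2,numpy as np
a=cv2.imread("pics/w1.png")[180:250,280:375]
a=cv2.convertScaleAbs(cv2.resize(a,None,fx=8,fy=8,interpolation=cv2.INTER_CUBIC),alpha=1.7)
cv2.imwrite("pics/w1c.png",a)
E
```

```text
(no output)
```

View pics/w1c.png

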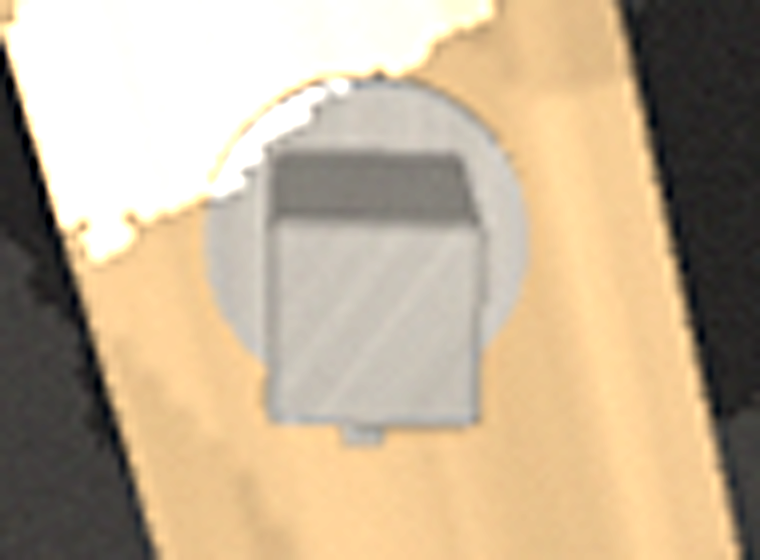

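The head's top face has crop corners of about (268,220), (482,228), (478,425) and (268,425). The nib shows at (362,435), pointing down in the image, away from the camera. Back-projecting at z=115 now.

```bash
python3 - <<'E'
from h import *
s=sense();p=capture("wrist")
P=[at_z(p,(280+(u+.5)/8-.5,180+(v+.5)/8-.5),115,s)[:2] for u,v in ((268,222),(482,227),(479,425),(268,426))]
P=np.array(P);c=P.mean(0)
d=[P[2]-P[1],P[3]-P[0],P[2]-P[3],P[1]-P[0]]
print(c,[(np.linalg.norm(e).round(1),np.arctan2(e[1],e[0]).round(3)) for e in d])
n=at_z(p,(280+362/8,180+440/8),74,s)[:2];print("nib",n,np.arctan2(*(n-c)[::-1]))
f=at_z(p,(280+367/8,180+230/8),71,s)[:2];print("flange w center approx",f)
q=s["ee_rot"];y=R.from_quat([q[1],q[2],q[3],q[0]]).as_matrix()[:,1];print("tool y",np.arctan2(y[1],y[0]))
t=capture("top"); 
E
```

```text
[468.68286273 227.93390378] [(np.float64(24.6), np.float64(-0.429)), (np.float64(25.3), np.float64(-0.44)), (np.float64(25.6), np.float64(1.139)), (np.float64(25.4), np.float64(1.11))]
nib [493.99864597 216.3560406 ] -0.4289392144371439
flange w center approx [468.0478609  229.02887851]
tool y 1.1341996942202897
```

Call:
drive_tool:
  commands: "0.054 0.095 0 0 0 0 60; 0 0 -0.4 0 0 0 60; 0 0 -0.4 0 0 0 60; 0 0 -0.4 0 0 0 60; 0 0 -0.4 0 0 0 60; 0 0 -0.3 0 0 0 60; 0 0 -0.14 0 0 0 60; 0 0 0 0 0 0 60; 0 0 0 0 0 0 60; 0 0 0 0 0 0 0; 0 0 0 0 0 0 0; 0 0 0 0 0 0 0; 0 0 0 0 0 0 0; 0 0 0 0 0 0 0; 0 0 0 0 0 0 0; 0 0 0 0 0 0 0"
  force: 60

```text
time_s: 3.95
eef_pos: [469.8, 228.1, 96.0]
ee_rot: [0.001, 0.217, 0.976, 0.001]
force: [-1.5, -0.9, 6.9]
grip_width: 0.296
grip_force: 59.8
```

Call:
drive_tool:
  commands: "0 0 0.2 0 0 0 0; 0 0 0.4 0 0 0 0; 0 0 0.4 0 0 0 0; 0 0 0.4 0 0 0 0; 0 0 0 0 0 0 0; 0.08 -0.36 0 0 0 0 0; 0.08 -0.36 0 0 0 0 0; 0.08 -0.36 0 0 0 0 0; 0.08 -0.36 0 0 0 0 0; 0.08 -0.36 0 0 0 0 0; 0.08 -0.36 0 0 0 0 0; 0.08 -0.36 0 0 0 0 0; 0.08 -0.36 0 0 0 0 0; 0.08 -0.36 0 0 0 0 0; 0.08 -0.36 0 0 0 0 0; 0 0 0 0 0 0 0; 0 0 0 0 0 0 0; 0 0 0 0 0 0 0"

```text
time_s: 5.45
eef_pos: [548.7, -131.6, 234.0]
ee_rot: [-0.0, 0.217, 0.976, 0.0]
force: [0.6, -0.0, -3.2]
grip_width: 0.297
grip_force: 60.5
```

```bash
python3 - <<'E'
from h import *
s=sense();p=capture("wrist"); t=capture("top")
np.save("p.npy",[p,t,s],allow_pickle=True)
print(s["eef_pos"],s["ee_rot"],s["grip_width"])
for q,ss in ((p,s),(t,None)):
  for k,z in (("hub_face",90),("pulley",60)):
    for b in boxes_of(q,k)[:2]: print(k,np.round(b["position"]),round(b["confidence"],2),np.round(at_z(q,b["position"],z,ss)))
print(proj(p,[551,-135,90],s), proj(p,[s["eef_pos"][0],s["eef_pos"][1],s["eef_pos"][2]-75],s))
cv2.imwrite("pics/w2.png",p["pixels"])
E
```

```text
[ 548.72383547 -131.60834304  233.97892145] [-3.59646792e-04  2.17230994e-01  9.76120129e-01  2.46088453e-04] 0.2967132630088553
hub_face [311. 220.] 0.58 [ 537. -131.   90.]
pulley [312. 217.] 0.97 [ 542. -132.   60.]
[313.29607526 236.15490558] [315.51282229 263.47484813]
```

View pics/w2.png

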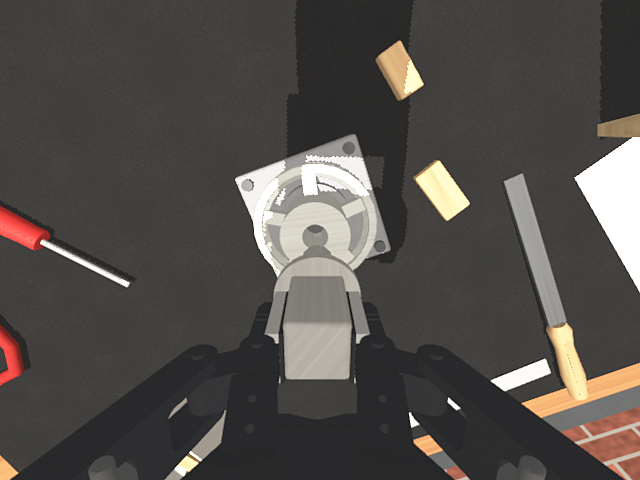

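The shaft is held upright. The bore is at (315,236), but the keyway is hidden behind the shaft, so I'll step aside to see it.

Call:
drive_tool:
  commands: "0.27 -0.13 0 0 0 0 0; 0.27 -0.13 0 0 0 0 0; 0 0 0 0 0 0 0; 0 0 0 0 0 0 0; 0 0 0 0 0 0 0"

```text
time_s: 6.17
eef_pos: [602.7, -157.5, 234.1]
ee_rot: [-0.0, 0.217, 0.976, 0.0]
force: [-0.5, 0.3, -3.0]
grip_width: 0.293
grip_force: 60.5
```

```bash
python3 - <<'E'
from h import *
s=sense();p=capture("wrist")
np.save("p.npy",[p,s],allow_pickle=True)
print(s["eef_pos"],s["ee_rot"]); c=proj(p,[549,-132,90],s); print(c)
u0,v0=int(c[0])-40,int(c[1])-35; print(u0,v0)
a=cv2.resize(p["pixels"][v0:v0+70,u0:u0+80],None,fx=8,fy=8,interpolation=cv2.INTER_CUBIC)
cv2.imwrite("pics/w3.png",cv2.convertScaleAbs(a,alpha=1.2))
E
```

```text
[ 602.68960194 -157.51322336  234.08216743] [-3.76186813e-04  2.16922533e-01  9.76188744e-01  9.42830245e-05]
[316.25621023 159.99086446]
276 124
```

View pics/w3.png

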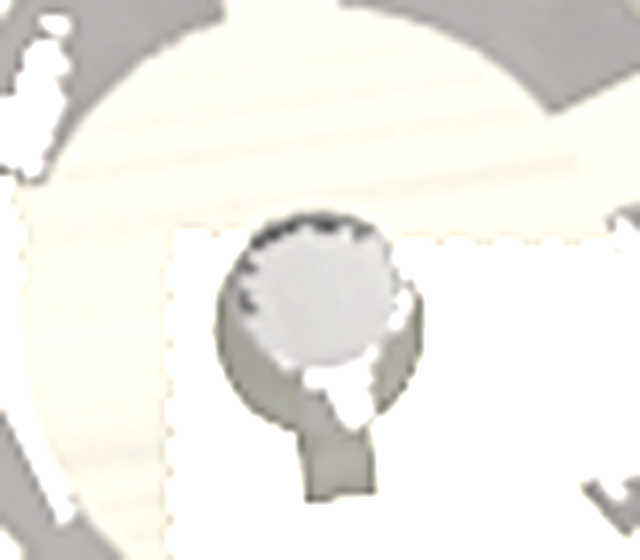

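The bore's mouth spans crop columns 217–423 with its top at row 212. The keyway ends at corners (307,500) and (375,492).

```bash
python3 - <<'E'
from h import *
p,s=np.load("p.npy",allow_pickle=True)
W=lambda u,v:at_z(p,(276+(u+.5)/8-.5,124+(v+.5)/8-.5),90,s)[:2]
C=np.array([W(*x) for x in ((217,315),(423,325),(322,210),(255,238),(240,395),(285,425),(410,370),(218,340),(422,340))])
from scipy.optimize import least_squares
r=least_squares(lambda x:np.hypot(*(C-x[:2]).T)-x[2],[549,-132,11]);print(r.x,r.fun.round(2))
c=r.x[:2]
e=W(341,496);print(e,np.hypot(*(e-c)),np.arctan2(*(e-c)[::-1]))
a,b=W(307,500),W(375,492);d=b-a;print(np.hypot(*d),np.arctan2(d[1],d[0])-np.pi/2)
for a,b in ((W(298,435),W(307,500)),(W(370,430),W(375,492))): d=b-a;print(np.arctan2(d[1],d[0]))
q=s["ee_rot"];y=R.from_quat([q[1],q[2],q[3],q[0]]).as_matrix()[:,1];k=np.arctan2(y[1],y[0])-np.pi/2;print("key",k, "head offset in tool at grasp", np.array([468.7,227.9])-[469.8,228.1])
E
```

```text
[ 551.43618195 -133.84945714   10.35274496] [-0.26 -0.08  0.39 -0.13  0.24  0.25 -0.21 -0.2  -0.02]
[ 567.8904619  -139.11719665] 17.276932830633 -0.3098335917002483
6.903253802713176 -0.3199785830336923
-0.3021265693966978
-0.35116684775986107
key -0.4373216972483229 head offset in tool at grasp [-1.1 -0.2]
```

```bash
python3 - <<'E'
from h import *
p,s=np.load("p.npy",allow_pickle=True)
a=cv2.resize(p["pixels"][240:390,250:390],None,fx=4,fy=4,interpolation=cv2.INTER_CUBIC)
cv2.imwrite("pics/w4.png",cv2.convertScaleAbs(a,alpha=1.3))
E
```

```text
(no output)
```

View pics/w4.png

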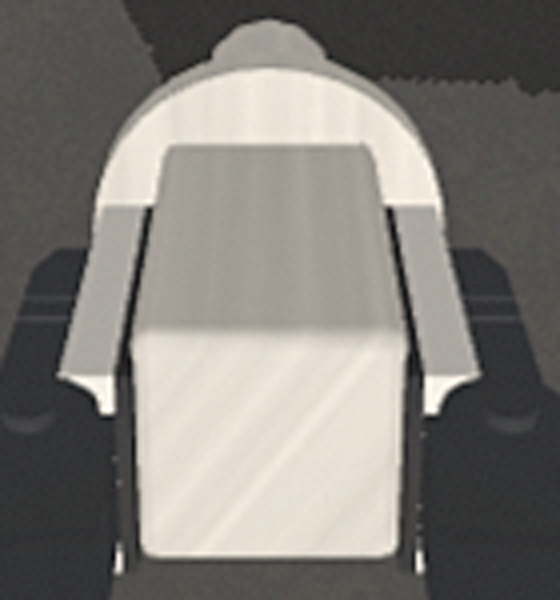

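The square head is held between the pads: top-face corners (133,330), (407,330), (403,556), (140,556), front lower corners (164,145), (373,145), and flange apex (268,67).

```bash
python3 - <<'E'
from h import *
from scipy.optimize import least_squares
p,s=np.load("p.npy",allow_pickle=True)
px=np.array([(133,330),(407,330),(403,558),(138,558),(164,145),(373,145)],float)
px=np.array([250,240])+(px+.5)/4-.5
T=np.array(p["tool_from_camera"]);f=240/np.tan(np.radians(p["fov_y"]/2))
# tool frame: camera side = +x ; image right = +y ; z down
M=np.array([(13,-13,-22),(13,13,-22),(-13,13,-22),(-13,-13,-22),(13,-13,22),(13,13,22)],float)
def pr(x):
    X=R.from_rotvec(x[3:6]).apply(M)+x[:3]; c=(X-T[:3,3])@T[:3,:3]
    return np.c_[p["cx"]+f*c[:,0]/c[:,2],p["cy"]+f*c[:,1]/c[:,2]]
r=least_squares(lambda x:(pr(x)-px).ravel(),np.zeros(6));print("head in tool",r.x.round(3),r.fun.round(1))
q=s["ee_rot"];Rt=R.from_quat([q[1],q[2],q[3],q[0]])
off=Rt.apply(r.x[:3]);print("offset world",off.round(2))
head=np.array(s["eef_pos"])+off
ax=(Rt*R.from_rotvec(r.x[3:6])).apply([0,0,1]);print("axis",ax.round(3))
seat=head+ax*28; foot=head+ax*78;print("head",head,"foot",foot,"target bore 551.4 -133.8; move foot",np.array([551.44,-133.85])-foot[:2],"head",np.array([551.44,-133.85])-head[:2])
E
```

```text
head in tool [ 2.750e-01  8.810e-01  5.631e+00  3.000e-03 -2.400e-02 -0.000e+00] [-0.2 -0.1  0.3 -0.2 -0.7  0.2  0.5  0.3  0.3 -0.1 -0.2 -0.1]
offset world [ 0.12  0.92 -5.63]
axis [ 0.02  -0.013 -1.   ]
head [ 602.80995841 -156.59643419  228.45188497] foot [ 604.36608794 -157.60053821  150.47387374] target bore 551.4 -133.8; move foot [-52.92608794  23.75053821] head [-51.36995841  22.74643419]
```

Call:
drive_tool:
  commands: "-0.26 0.116 0 0 0 0.08 0; -0.26 0.116 0 0 0 0.075 0; 0 0 0 0 0 0 0; 0 0 -0.3 0 0 0 0; 0 0 -0.2 0 0 0 0; 0 0 0 0 0 0 0; 0 0 0 0 0 0 0; 0 0 0 0 0 0 0"

```text
time_s: 6.88
eef_pos: [551.5, -134.9, 186.0]
ee_rot: [0.001, 0.157, 0.988, -0.0]
force: [0.3, -0.3, -1.6]
grip_width: 0.295
grip_force: 60.3
```

```bash
python3 - <<'E'
from h import *
s=sense();q=s["ee_rot"];y=R.from_quat([q[1],q[2],q[3],q[0]]).as_matrix()[:,1];print("key",np.arctan2(y[1],y[0])-np.pi/2)
p=capture("side");u,v=proj(p,[551,-134,110]).astype(int)
cv2.imwrite("pics/s2.png",cv2.resize(p["pixels"][v-50:v+40,u-50:u+50],None,fx=6,fy=6,interpolation=cv2.INTER_CUBIC))
E
```

```text
key -0.31604266650630874
```

View pics/s2.png

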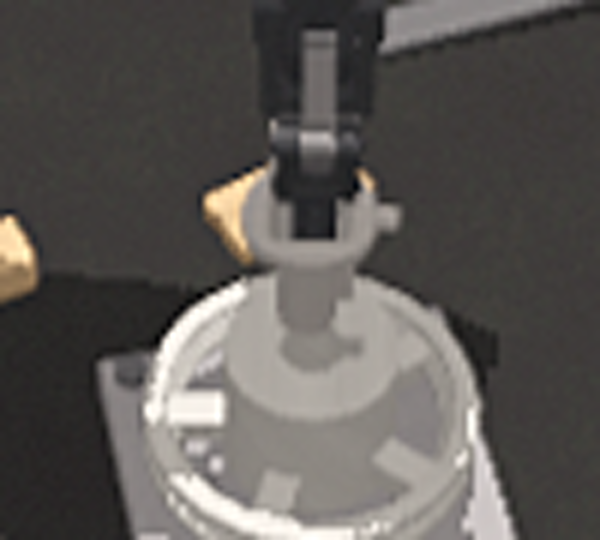

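The foot hangs right above the bore, with the nib pointing the same way as the keyway. I'll lower it gently.

Call:
drive_tool:
  commands: "0 0 -0.08 0 0 0 0; 0 0 -0.08 0 0 0 0; 0 0 -0.06 0 0 0 0; 0 0 0 0 0 0 0; 0 0 0 0 0 0 0"

```text
time_s: 7.35
eef_pos: [551.8, -135.1, 161.7]
ee_rot: [0.001, 0.157, 0.988, -0.0]
force: [5.8, -1.3, -5.8]
grip_width: 0.298
grip_force: 60.3
```

Call:
drive_tool:
  commands: "0.008 -0.003 0 0 0 0 0; 0 0 0 0 0 0 0; 0 0 -0.03 0 0 0 0; 0 0 0 0 0 0 0; 0 0 0 0 0 0 0"

```text
time_s: 7.77
eef_pos: [552.0, -135.2, 159.1]
ee_rot: [0.0, 0.157, 0.988, -0.0]
force: [5.8, -2.2, -5.7]
grip_width: 0.293
grip_force: 60.4
```

Call:
drive_tool:
  commands: "0.012 -0.005 0 0 0 0 0; 0 0 0 0 0 0 0; 0 0 0 0 0 0 0; 0 0 0 0 0 0 0"

```text
time_s: 8.1
eef_pos: [552.6, -135.5, 159.1]
ee_rot: [-0.001, 0.157, 0.988, 0.0]
force: [-0.1, -0.1, -3.0]
grip_width: 0.293
grip_force: 60.5
```

Lateral force is gone, so it's centred. Next it goes down to the key's entry.

Call:
drive_tool:
  commands: "0 0 -0.03 0 0 0 0; 0 0 -0.03 0 0 0 0; 0 0 -0.03 0 0 0 0; 0 0 0 0 0 0 0; 0 0 0 0 0 0 0"

```text
time_s: 8.52
eef_pos: [552.8, -135.6, 150.0]
ee_rot: [-0.0, 0.157, 0.988, 0.0]
force: [0.2, 0.5, -3.0]
grip_width: 0.296
grip_force: 60.5
```

Call:
drive_tool:
  commands: "0 0 -0.04 0 0 0 0; 0 0 -0.04 0 0 0 0; 0 0 -0.04 0 0 0 0; 0 0 -0.03 0 0 0 0; 0 0 0 0 0 0 0; 0 0 0 0 0 0 0"

```text
time_s: 9.02
eef_pos: [552.9, -135.6, 135.1]
ee_rot: [-0.0, 0.157, 0.988, 0.0]
force: [-0.3, -0.4, -2.9]
grip_width: 0.294
grip_force: 60.6
```

Call:
drive_tool:
  commands: "0 0 -0.03 0 0 0 0; 0 0 -0.03 0 0 0 0; 0 0 -0.02 0 0 0 0; 0 0 0 0 0 0 0; 0 0 0 0 0 0 0"
  force: 100

```text
time_s: 9.43
eef_pos: [553.3, -135.8, 127.9]
ee_rot: [0.001, 0.157, 0.988, -0.0]
force: [-1.7, 0.5, 3.9]
grip_width: 0.297
grip_force: 100.2
```

Call:
drive_tool:
  commands: "0 0 -0.02 0 0 0 0; 0 0 -0.02 0 0 0 0; 0 0 0 0 0 0 0; 0 0 0 0 0 0 0"

```text
time_s: 9.77
eef_pos: [553.3, -135.7, 123.9]
ee_rot: [0.001, 0.157, 0.988, -0.0]
force: [-0.9, 0.0, 6.4]
grip_width: 0.291
grip_force: 100.4
```

Call:
drive_tool:
  commands: "0 0 -0.02 0 0 0 0; 0 0 -0.01 0 0 0 0; 0 0 0 0 0 0 0; 0 0 0 0 0 0 0"

```text
time_s: 10.1
eef_pos: [553.3, -135.7, 121.2]
ee_rot: [0.001, 0.157, 0.988, -0.0]
force: [-0.9, 0.9, 6.7]
grip_width: 0.294
grip_force: 101.4
```

Call:
drive_tool:
  commands: "0 0 -0.015 0 0 0 0; 0 0 0 0 0 0 0; 0 0 0 0 0 0 0"

```text
time_s: 10.35
eef_pos: [553.4, -135.8, 121.1]
ee_rot: [0.001, 0.157, 0.988, -0.0]
force: [-6.2, 1.8, 19.1]
grip_width: 0.29
grip_force: 102.8
```

Call:
drive_tool:
  commands: "0.004 -0.002 -0.007 0 0 0 0; 0 0 0 0 0 0 0; 0 0 0 0 0 0 0; 0 0 0 0 0 0 0"

```text
time_s: 10.68
eef_pos: [553.5, -135.8, 121.1]
ee_rot: [0.001, 0.157, 0.988, -0.0]
force: [-10.5, 4.4, 26.7]
grip_width: 0.294
grip_force: 104.0
```

```bash
python3 - <<'E'
from h import *
p=capture("side");u,v=proj(p,[551,-134,110]).astype(int)
cv2.imwrite("pics/s3.png",cv2.resize(p["pixels"][v-50:v+40,u-50:u+50],None,fx=6,fy=6,interpolation=cv2.INTER_CUBIC))
E
```

```text
(no output)
```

View pics/s3.png

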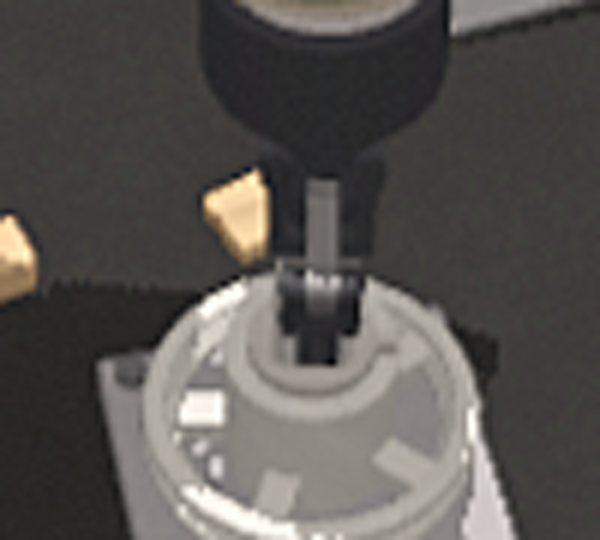

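The flange sits flat on the hub face, with the nib along the keyway. The stop at z=121.1 is firm and the grip holds, so I'm handing in.

```bash
python3 -c "
from rig import *
print(finish_job())"
```

```text
the job is handed in; nothing more can be done
None
```

The keyed shaft is in the hub with its key in the keyway and its flange against the hub face. It is still gripped and held down against the spring, and I have handed the job in at about 10.7 s; no verdict came back.

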